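Reset the locked stop dial of a plate dispenser

TASK

Set the stop dial of the plate dispenser to the new setting: loosen the lock ring by pushing its long lever well round counter-clockwise, then push the dial's pointer round until its tip stands in line with the wedge of the setting tab. Then push the lever back until the lock ring is fully tight, with the pointer still in line with the tab, and leave the other things on the bench where they are.

Things in the scene. Friction and masses are not known exactly. Their poses are not given: they have to be found in the camera images.
- dispenser: Grey plate dispenser, fixed to the bench. Origin on the bench top (z = 0) on the vertical axis about which lock ring and dial turn; x points to the plate nest and nozzle bar. Foot 375 x 250 x 15 mm, from 130 mm in front of the axis to 245 mm behind it; on it a flat white scale disc, radius 122 mm, top 20 mm above the bench.
- lock_ring (a joint): Angle of the lock ring, rad. 0 = fully tight (the start), 1.1 = fully loose; loosens counter-clockwise seen from above. 3 N at the lever's end moves it (6 N near tight); it stays where left. Below about 0.3 it clamps the dial fast; above 0.5 the dial is free. Two steel pins (46 mm high, 58 mm from the axis) stand just outside the ends of the lever's travel.
- lever_end (a point): Point on the lock ring's lever, 105 mm from the axis, 39 mm above the bench. The ring is dark steel, radius 42 mm; its lever is a straight bar along the ray from the axis, 16 mm wide, 30 to 48 mm above the bench, ending 125 mm from the axis; open space above its outer half. With the ring tight it stands +1.0 rad (counter-clockwise) from the dispenser's x axis.
- dial (a joint): Angle of the dial, rad; grows counter-clockwise seen from above, range 0 to 2.0. The pointer stands at (this value - 2.4) rad from the dispenser's x axis. Unlocked, it turns with about 1.3 N at pointer_mid and stays where left. The dial is a dark steel disc above the lock ring, radius 36 mm, 66 to 84 mm above the bench, with a black cap up to 96 mm.
- pointer_mid (a point): Point on the dial's pointer, 62 mm from the axis, 75 mm above the bench (half-way up). The pointer is a dark steel bar along the ray from the axis, 14 mm wide, 66 to 84 mm above the bench, out to 85 mm from the axis, then a 6 mm wide tip to 95 mm.
- pointer_tip (a point): The end of the pointer's narrow tip, 95 mm from the axis, 75 mm above the bench.
- tab_mark (a point): Inner edge of the wedge of the setting tab, 95 mm from the axis, 46 mm above the bench. The tab is a fixed dark steel block on the scale disc, 22 mm wide, 20 to 50 mm above the bench, 96 to 126 mm from the axis; its place differs each time, counter-clockwise of the pointer's start. When set, pointer_tip is straight above this mark (they do not touch).
- microplate: Bystander, loose: white 48-well plate, 84 x 126 x 14 mm, lying in the grey nest at the back of the dispenser under the nozzle bar (nozzle bar top 114 mm above the bench). Origin at the centre of its underside.
- tip_box: Bystander, loose: grey pipette-tip box with clear lid, 118 x 80 x 63 mm high, on the bench beside the dispenser on the pointer's side. Origin at the centre of its underside.
- tube_rack: Bystander, loose: white tube rack, 180 x 60 x 62 mm high, on the bench beside the dispenser on the lever's side. Origin at the centre of its underside.
- wash_bottle: Bystander, loose: white wash bottle, 72 mm diameter, 205 mm high with spout. Origin at the centre of its underside.
- reagent_bottle: Bystander, loose: amber bottle, 70 mm diameter, 150 mm high. Origin at the centre of its underside.
- beaker: Bystander, loose: glass beaker, 80 mm diameter, 90 mm high. Origin at the centre of its underside.
- pipette: Bystander, loose: hand pipette lying flat, about 270 mm long, 30 mm wide, 24 mm high. Origin on the underside, 100 mm from the end of the grip.

How it is judged (in metres and radians):
On the way, in this order (a step that is already met when the one before it is completed fails the run):
1. the lock ring is loosened (at least 0.8 rad) (value of joint lock_ring above 0.8 rad), for 0.1 s.
2. with the lock ring loose (above 0.6 rad), the pointer's tip is brought in line with the tab's wedge, within 7 mm (value of joint lock_ring above 0.6 rad and horizontal distance between pointer_tip and tab_mark below 0.007 m), for 0.2 s.
3. the lock ring is tight again (below 0.1 rad) (value of joint lock_ring below 0.1 rad), for 0.2 s.
At the end, for the whole second after the job is handed in: The lock ring is fully tight (joint below 0.1 rad) and the pointer's tip stands in line with the setting tab's mark, within 7 mm seen from above; the bystanders have not moved more than 30 mm (value of joint lock_ring below 0.1 rad and horizontal distance between pointer_tip and tab_mark below 0.007 m); the robot touches nothing.
It fails at once if any of the loose bystanders is moved more than 30 mm (distance of any of microplate, tip_box, tube_rack, wash_bottle, reagent_bottle, beaker, pipette from where it was at the start of the episode above 0.03 m).
It also fails if it takes over 67 s, if anything falls off the work surface, if the arm or the gripper's body presses on something with over 40 N, if the wrist force passes 120 N, or if a joint passes its speed limit or range.

ROBOT

A 6-joint arm with a two-finger parallel gripper is mounted at the origin on the work surface. World frame = base frame: x ahead of the robot, y to its left, z up, the work surface at z = 0. Lengths are in m, angles in degrees, forces in N, time in s.
With the tool pointing down it reaches from about 0.375 to 0.9 m from the base axis. Payload 3.1 kg.
Tool frame: the origin (TCP) lies midway between the tips of the shut fingers; the grasp point (between the pads) lies 19 mm behind it; z points along the fingers, y is the line along which they close (so a half turn about z gives the same grasp; the last joint's range is limited). The gripper opens to 87 mm and grips with 3 to 60 N. Pads are 19 mm wide; open, the fingers measure 117 mm over their backs; the gripper's body (75 mm by 190 mm) begins 51 mm behind the grasp point.
Start: joints at [-74.513, 30.224, 82.088, -0, 67.689, -10.227], TCP at [0.271, -0.563, 0.223] pointing down, gripper open.
Joint ranges: [-176.69, 176.69], [-43.24, 126.21], [12.49, 139.97], [-82, 262], [0, 151.66], [-163.58, 163.58]. Speed limits (degrees/s): [159.86, 159.86, 180, 180, 180, 180].

INTERFACE

Orientations are given as a 3x3 rotation matrix whose columns are the frame's x, y, z axes.
In Python, from rig import read_state, capture, camera_info, hand_in gives the robot as it stands.
- The arm moves only by the tool drive_tool, never from a script. Its argument "motion" is a list of rows, each a list of 2 entries, a list of its own where there are three numbers: the shift along the tool's x, y, z in mm, then the turn, a rotation vector about the tool's x, y, z in rad. A call has 1 to 5 rows; each row shifts and turns the commanded pose from where the row before left it, along the tool's axes as they then stand; what a row does not reach is not made up. A row lasts 1/10 s, in which the tool goes at most 50 mm and 8.59 degrees, less where a joint would pass 70% of its speed; a pose out of reach is approached as far as the arm can. A call is refused whole if a number of a shift passes 50 or a number of a turn 0.15, either way. A call with a gripper value outside its range is refused whole. "gripper" is the opening, from 0 (shut) to 1 (fully open), set as the call begins (left out, the last holds). The fingers move at their own pace and stop on an object; the grip force is fixed at half the most. Time passes only in rows, so rows that do not move let the fingers close. It gives the time, the measured TCP pose, the force, the opening and the grip force at its end, in the units of the state.
- read_state(): the state, without advancing time (a new reading comes with each control period).
- capture(name): name is "scene" or "top" or "wrist"; returns the picture (384x512x3 uint8, red, green, blue); there is no depth.
- camera_info(name): a dict with "fovy" (degrees; the focal length in pixels is half the picture's height over the tangent of half this angle, whatever the lens; pixels are square), "cx", "cy" (the principal point, pixels), "xyz" and "orientation" of the camera in the world; the wrist camera has in their place "T_tool_cam" (4x4, takes a point from camera to tool coordinates, whose origin is the TCP and whose axes are the flange's). Camera axes: x right, y down, z forward; pixel columns grow to the right and rows downward; lengths in m; the calibration is good to about 2 mm. A picture is of the moment at which its call begins: read the wrist's pose just before it. camera_info takes no time and is no camera call.
- hand_in(): hands the job in; it is judged then, once.
The state is a dict: "time_s": time; "joint_positions": joint angles; "qvel": joint speeds; "tau": joint torques, N m; "position": TCP position; "tcp_rot": TCP orientation; "force": force on the tool from outside, world axes, zero at the start; "moment": the same for the moment, N m; "opening": opening from 0.0 (shut) to 1.0 (fully open); "grasp_force": force on a finger pad.
Only numpy, scipy, OpenCV 4.12 (cv2) and the standard library are available. Lean on these libraries where they do the work, as an engineer would, in place of code of your own. Each camera call takes 0.05 s, during which the arm holds its last target. There are 200 camera calls.

## Working session

There is one attempt and no reset: what is moved stays moved. The work goes in short steps, Python scripts to look and compute and a tool call to move; the robot and the scene stay as the last step left them, time stands still between calls to the robot, and variables do not carry over. Pictures are saved under pics/ and viewed, at most 10 in all, crops included, and the job is handed in when it is done.

Besides the shell and the picture viewer there is one more tool, called after "Call:" as name(argument=value, ...), one argument or row to a line, values as JSON. drive_tool: Moves the arm, as the interface text tells. Its arguments: {"type":"object","properties":{"motion":{"type":"array","items":{"type":"array"}},"gripper":{"type":"number"}},"required":["motion"]}

```bash
mkdir -p pics; ls
python3 - <<'E'
from rig import *
import cv2
s=read_state();print(s['time_s'],s['position'],s['tcp_rot'],s['opening'])
for n in("top","scene"):
    print(n,camera_info(n)); cv2.imwrite(f"pics/{n}0.png",capture(n)[:,:,::-1])
print(camera_info("wrist"))
E
```

```text
pics
0.0 [ 0.27100076 -0.56238374  0.22158071] [[ 9.00967089e-01  4.33887040e-01 -5.83823524e-04]
 [ 4.33887270e-01 -9.00964775e-01  2.07643894e-03]
 [ 3.74935515e-04 -2.12411674e-03 -9.99997674e-01]] 1.0011611578257495
top {'fovy': 57.38679779959, 'cx': 261.16774987571233, 'cy': 195.7742750526593, 'xyz': array([ 0.4339525 , -0.01914483,  1.43569916]), 'orientation': array([[-0.02748182, -0.99413931,  0.10455519],
       [-0.99958531,  0.02822989,  0.00568138],
       [-0.00859966, -0.10435569, -0.99450286]])}
scene {'fovy': 55.6482880594736, 'cx': 260.0431158454738, 'cy': 192.21076856067918, 'xyz': array([ 1.25609148, -0.78605792,  1.06890832]), 'orientation': array([[ 0.73664744,  0.47093561, -0.48535574],
       [ 0.67615142, -0.49905169,  0.54200246],
       [ 0.01303066, -0.7274387 , -0.68604893]])}
{'fovy': 58.677849228419774, 'cx': 261.2724735892218, 'cy': 189.9785745760681, 'T_tool_cam': array([[-4.86460493e-04, -9.68923740e-01, -2.47359152e-01,
         6.81750530e-02],
       [ 9.99999843e-01, -5.40323835e-04,  1.49871856e-04,
         1.46363640e-03],
       [-2.78868445e-04, -2.47359040e-01,  9.68923850e-01,
        -1.62244688e-01],
       [ 0.00000000e+00,  0.00000000e+00,  0.00000000e+00,
         1.00000000e+00]])}
```

View pics/top0.png

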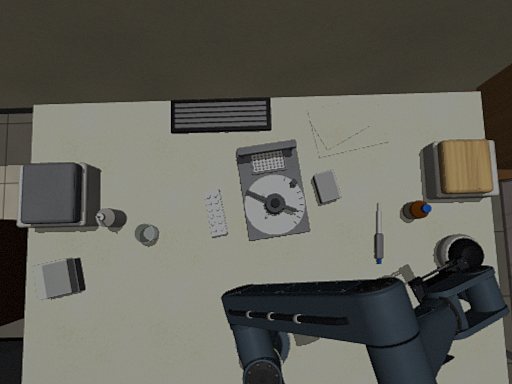

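View pics/scene0.png

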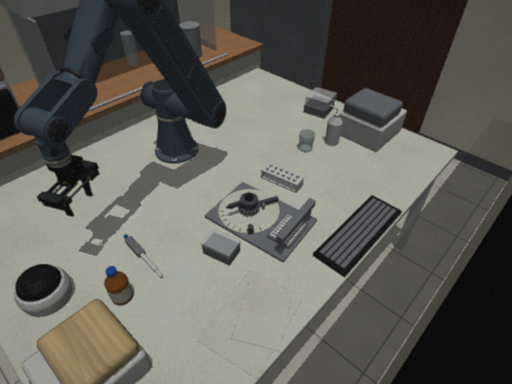

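```bash
python3 - <<'E'
import cv2
a=cv2.imread("pics/top0.png")[135:245,195:345]
b=cv2.imread("pics/scene0.png")[170:270,190:320]
cv2.imwrite("pics/c0.png",cv2.resize(a,None,fx=5.3,fy=5.3,interpolation=cv2.INTER_CUBIC))
E
cat > h.py <<'E'
from rig import *
import numpy as np
def ray(n,u,v,z,state=None):
    c=camera_info(n); f=192/np.tan(np.radians(c['fovy']/2))
    d=np.array([(u-c['cx'])/f,(v-c['cy'])/f,1])
    if n=='wrist':
        s=state; T=c['T_tool_cam']; R=s['tcp_rot']@T[:3,:3]; o=s['position']+s['tcp_rot']@T[:3,3]
    else: R=c['orientation'];o=c['xyz']
    d=R@d
    return o+d*(z-o[2])/d[2]
E
```

```text
(no output)
```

View pics/c0.png

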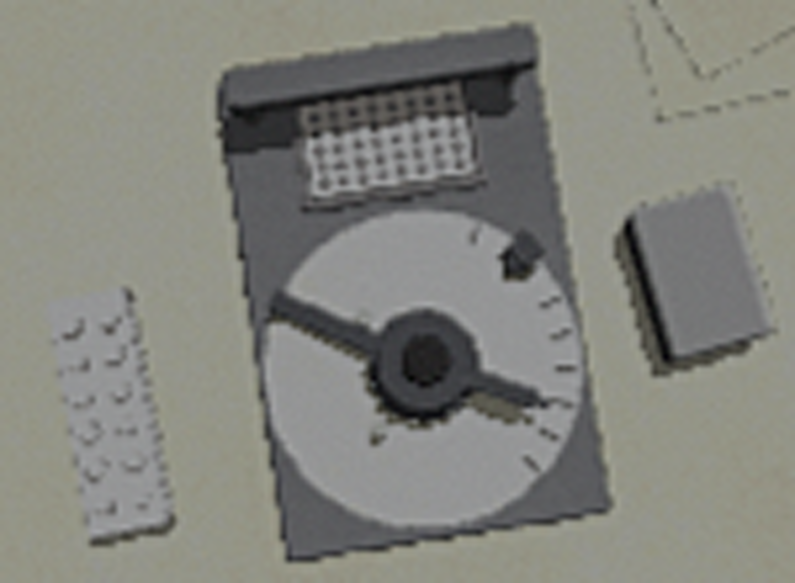

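Run:
```python
from h import *
P=lambda a,b,z:ray('top',195+(a+.5)/5.3-.5,135+(b+.5)/5.3-.5,z)
pts=dict(cap=(425,358,.096),lev=(275,303,.048),tip=(545,403,.084),tabin=(508,270,.05),tabout=(533,238,.05),discL=(264,370,.02),discR=(582,360,.02),discT=(425,210,.02),discB=(415,527,.02),f1=(288,560,.015),f2=(610,510,.015),tb1=(668,362,.063),tb2=(632,222,.063),r1=(132,290,.062),r2=(170,520,.062),nb1=(235,108,.114),nb2=(535,62,.114))
q={k:P(*v) for k,v in pts.items()}
for k in q:
    d=q[k]-q['cap']; print(k,q[k].round(4),'r',np.hypot(d[0],d[1]).round(4),'ang',np.degrees(np.arctan2(d[1],d[0])).round(1))
```

```text
cap [ 0.5488 -0.063   0.096 ] r 0.0 ang 0.0
lev [0.5976 0.0468 0.048 ] r 0.1201 ang 66.1
tip [ 0.5145 -0.1495  0.084 ] r 0.0931 ang -111.6
tabin [ 0.6173 -0.1289  0.05  ] r 0.0951 ang -43.9
tabout [ 0.641  -0.1485  0.05  ] r 0.1258 ang -42.9
discL [0.5496 0.0578 0.02  ] r 0.1207 ang 89.6
discR [ 0.5504 -0.1852  0.02  ] r 0.1222 ang -89.2
discT [ 0.6697 -0.0691  0.02  ] r 0.121 ang -2.9
discB [ 0.4272 -0.0538  0.02  ] r 0.1219 ang 175.7
f1 [0.405  0.0431 0.015 ] r 0.1787 ang 143.6
f2 [ 0.436  -0.2024  0.015 ] r 0.1793 ang -129.0
tb1 [ 0.5436 -0.2436  0.063 ] r 0.1807 ang -91.7
tb2 [ 0.649  -0.2215  0.063 ] r 0.1876 ang -57.7
r1 [0.6087 0.1525 0.062 ] r 0.2236 ang 74.5
r2 [0.4375 0.1271 0.062 ] r 0.2203 ang 120.4
nb1 [0.7327 0.0694 0.114 ] r 0.2266 ang 35.7
nb2 [ 0.7602 -0.1489  0.114 ] r 0.2282 ang -22.1
```

Call:
drive_tool(
  motion=[
    [[36,-24,0],[0,0,-0.14]],
    [[39,-18,0],[0,0,-0.14]],
    [[42,-12,0],[0,0,-0.14]],
    [[44,-5,0],[0,0,-0.14]],
    [[44,1,0],[0,0,-0.14]],
  ],
  gripper=0,
)

```text
time_s: 0.6
position: [0.3884, -0.377, 0.2222]
tcp_rot: [[0.405, 0.914, -0.0], [0.914, -0.405, 0.001], [0.001, -0.001, -1.0]]
force: [1.2, 0.5, -0.5]
opening: 0.631
grasp_force: 0.0
```

Call:
drive_tool(
  motion=[
    [[44,7,0],[0,0,-0.14]],
    [[43,13,0],[0,0,-0.14]],
    [[41,18,0],[0,0,-0.142]],
    [[36,21,0],[0,0,0]],
    [[36,21,0],[0,0,0]],
  ],
)

```text
time_s: 1.1
position: [0.5028, -0.1919, 0.2223]
tcp_rot: [[-0.0, 1.0, -0.001], [1.0, 0.0, 0.0], [0.0, -0.001, -1.0]]
force: [0.5, -0.9, 0.5]
opening: 0.173
grasp_force: 0.0
```

Call:
drive_tool(
  motion=[
    [[42,24,0],[0,0,0]],
    [[42,24,0],[0,0,0]],
    [[42,24,0],[0,0,0]],
    [[42,24,0],[0,0,0]],
    [[0,0,0],[0,0,0]],
  ],
)

```text
time_s: 1.6
position: [0.6004, -0.0203, 0.2222]
tcp_rot: [[-0.006, 1.0, 0.002], [1.0, 0.006, 0.002], [0.002, 0.002, -1.0]]
force: [-0.5, -0.1, 0.0]
opening: 0.005
grasp_force: 0.0
```

Run:
```python
from rig import *
import cv2
s=read_state();print(s['position'],s['opening'])
cv2.imwrite("pics/w1.png",capture("wrist")[:,:,::-1])
```

```text
[ 0.60044475 -0.02034529  0.22219067] 0.005479800806877
```

View pics/w1.png

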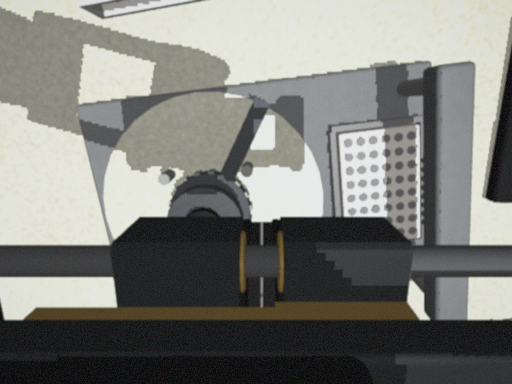

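Run:
```python
from h import *
s=read_state(); print(s['position'])
for n,u,v,z in(('lev',257,100,.048),('pinL',165,177,.046),('pinR',247,168,.046)):
    p=ray('wrist',u,v,z,s); d=p-np.array([.549,-.0635,0]); print(n,p.round(4),np.hypot(d[0],d[1]).round(4),np.degrees(np.arctan2(d[1],d[0])).round(1))
```

```text
[ 0.5989685  -0.02289322  0.22197595]
lev [0.596  0.0459 0.048 ] 0.1191 66.8
pinL [ 0.5029 -0.0299  0.046 ] 0.057 143.9
pinR [ 0.586  -0.0202  0.046 ] 0.0569 49.5
```

Call:
drive_tool(
  motion=[
    [[39,18,10],[0,0,0]],
    [[0,0,44],[0,0,0]],
    [[0,0,44],[0,0,0]],
    [[0,0,44],[0,0,0]],
    [[0,0,0],[0,0,0]],
  ],
)

```text
time_s: 2.15
position: [0.6102, 0.0126, 0.0741]
tcp_rot: [[0.001, 1.0, -0.016], [1.0, -0.001, 0.002], [0.002, -0.016, -1.0]]
force: [-0.5, 0.0, -0.1]
opening: 0.01
grasp_force: 0.0
```

Call:
drive_tool(
  motion=[
    [[3,5,0],[0,0,0]],
    [[0,0,0],[0,0,0]],
    [[0,0,0],[0,0,0]],
  ],
)

```text
time_s: 2.45
position: [0.6236, 0.0156, 0.0836]
tcp_rot: [[0.0, 1.0, 0.006], [1.0, -0.0, -0.001], [-0.001, 0.006, -1.0]]
force: [0.6, -0.4, -0.1]
opening: 0.006
grasp_force: 0.0
```

Call:
drive_tool(
  motion=[
    [[1,-3,15],[0,0,0]],
    [[0,0,15],[0,0,0]],
    [[0,0,10],[0,0,0]],
    [[0,0,0],[0,0,0]],
    [[0,0,0],[0,0,0]],
  ],
)

```text
time_s: 2.95
position: [0.6185, 0.0172, 0.0405]
tcp_rot: [[0.0, 1.0, -0.0], [1.0, -0.0, -0.0], [-0.0, -0.0, -1.0]]
force: [-0.4, -1.6, -0.2]
opening: 0.01
grasp_force: 0.0
```

Call:
drive_tool(
  motion=[
    [[7,-10,3],[0,0,0]],
    [[6,-9.5,0],[0,0,0]],
    [[5,-10,0],[0,0,0]],
    [[3.5,-10.5,0],[0,0,0]],
    [[2.5,-11,0],[0,0,0]],
  ],
)

```text
time_s: 3.45
position: [0.5671, 0.0416, 0.038]
tcp_rot: [[-0.0, 1.0, 0.002], [1.0, 0.0, -0.0], [-0.0, 0.002, -1.0]]
force: [2.0, -1.4, 0.4]
opening: 0.003
grasp_force: 1.3
```

Call:
drive_tool(
  motion=[
    [[1.5,-11,0],[0,0,0]],
    [[0,-11,0],[0,0,0]],
    [[-1,-11,0],[0,0,0]],
    [[-2,-11,0],[0,0,0]],
    [[-3,-10.5,0],[0,0,0]],
  ],
)

```text
time_s: 3.95
position: [0.5122, 0.0367, 0.0376]
tcp_rot: [[0.0, 1.0, 0.001], [1.0, -0.0, 0.0], [0.0, 0.001, -1.0]]
force: [4.7, -0.6, 0.5]
opening: 0.003
grasp_force: 1.5
```

Call:
drive_tool(
  motion=[
    [[0,0,0],[0,0,0]],
    [[0,0,0],[0,0,0]],
    [[0,0,0],[0,0,0]],
  ],
)

```text
time_s: 4.25
position: [0.5114, 0.037, 0.0371]
tcp_rot: [[0.0, 1.0, -0.003], [1.0, -0.0, 0.001], [0.001, -0.003, -1.0]]
force: [-0.1, -0.1, 0.4]
opening: 0.005
grasp_force: 0.0
```

Call:
drive_tool(
  motion=[
    [[-2,12,0],[0,0,0]],
    [[0,4,-40],[0,0,0]],
    [[0,0,-45],[0,0,0]],
    [[0,0,-45],[0,0,0]],
    [[0,0,-10],[0,0,0]],
  ],
)

```text
time_s: 4.75
position: [0.5314, 0.0347, 0.1819]
tcp_rot: [[-0.0, 1.0, 0.008], [1.0, 0.0, -0.001], [-0.001, 0.008, -1.0]]
force: [1.7, 0.2, -0.2]
opening: 0.005
grasp_force: 0.0
```

Call:
drive_tool(
  motion=[
    [[-45,-10,0],[0,0,0]],
    [[-45,-10,0],[0,0,0]],
    [[-45,-8,0],[0,0,0]],
    [[-13,-3,0],[0,0,0]],
    [[0,0,0],[0,0,0]],
  ],
)

```text
time_s: 5.25
position: [0.497, -0.1145, 0.1768]
tcp_rot: [[0.004, 1.0, -0.002], [1.0, -0.004, 0.001], [0.001, -0.002, -1.0]]
force: [-0.3, -0.4, 0.5]
opening: 0.004
grasp_force: 0.0
```

Call:
drive_tool(
  motion=[
    [[0,0,0],[0,0,0]],
    [[0,0,0],[0,0,0]],
  ],
)

```text
time_s: 5.45
position: [0.4976, -0.1116, 0.1772]
tcp_rot: [[-0.002, 1.0, -0.001], [1.0, 0.002, 0.001], [0.001, -0.001, -1.0]]
force: [0.2, 0.1, -0.8]
opening: 0.003
grasp_force: 0.0
```

Run:
```python
from rig import *
import cv2
s=read_state();print(s['position'])
a=capture("wrist")[:,:,::-1]; b=capture("top")[135:245,195:345,::-1]
b=cv2.resize(b,(524,384),interpolation=cv2.INTER_CUBIC)
import numpy as np
o=np.hstack([a[:,:],b]);cv2.imwrite("pics/w2.png",cv2.resize(o,(800,297),interpolation=cv2.INTER_AREA))
```

```text
[ 0.49757835 -0.11157212  0.17715484]
```

View pics/w2.png

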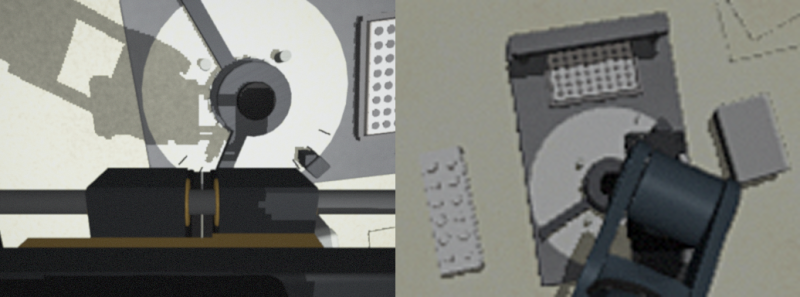

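Call:
drive_tool(
  motion=[
    [[0,-3,35],[0,0,0]],
    [[0,0,35],[0,0,0]],
    [[0,0,27],[0,0,0]],
    [[0,0,10],[0,0,0]],
    [[0,0,0],[0,0,0]],
  ],
)

```text
time_s: 6.05
position: [0.4942, -0.1121, 0.0694]
tcp_rot: [[-0.001, 1.0, -0.003], [1.0, 0.001, 0.001], [0.001, -0.003, -1.0]]
force: [0.2, -0.3, 0.7]
opening: 0.004
grasp_force: 0.0
```

Call:
drive_tool(
  motion=[
    [[0,0,0],[0,0,0]],
    [[0,0,0],[0,0,0]],
  ],
)

```text
time_s: 6.25
position: [0.496, -0.1135, 0.0719]
tcp_rot: [[-0.0, 1.0, 0.003], [1.0, 0.0, -0.001], [-0.001, 0.003, -1.0]]
force: [-0.2, 0.5, 1.0]
opening: 0.007
grasp_force: 0.0
```

Call:
drive_tool(
  motion=[
    [[-6,7,0],[0,0,0]],
    [[-6,8,0],[0,0,0]],
    [[-4.5,9,0],[0,0,0]],
    [[-3.5,9.5,0],[0,0,0]],
    [[-2,10,0],[0,0,0]],
  ],
)

```text
time_s: 6.75
position: [0.5388, -0.1356, 0.0705]
tcp_rot: [[0.0, 1.0, -0.001], [1.0, -0.0, 0.0], [0.0, -0.001, -1.0]]
force: [-1.1, 0.6, -0.2]
opening: 0.005
grasp_force: 0.9
```

Call:
drive_tool(
  motion=[
    [[-0.7,10,0],[0,0,0]],
    [[0.7,10,0],[0,0,0]],
    [[2,9.5,0],[0,0,0]],
    [[1.5,5,0],[0,0,0]],
    [[0,0,0],[0,0,0]],
  ],
)

```text
time_s: 7.25
position: [0.5745, -0.1318, 0.0707]
tcp_rot: [[-0.001, 1.0, 0.003], [1.0, 0.001, -0.001], [-0.001, 0.003, -1.0]]
force: [0.3, -1.7, -1.4]
opening: 0.004
grasp_force: 0.0
```

Call:
drive_tool(
  motion=[
    [[0,0,0],[0,0,0]],
    [[0,0,0],[0,0,0]],
  ],
)

```text
time_s: 7.45
position: [0.5732, -0.1319, 0.0708]
tcp_rot: [[0.0, 1.0, 0.001], [1.0, -0.0, -0.0], [-0.0, 0.001, -1.0]]
force: [0.2, 0.5, -0.6]
opening: 0.005
grasp_force: 0.0
```

Run:
```python
from rig import *
import cv2
s=read_state();print(s['position'])
a=capture("wrist")[:,:,::-1]; cv2.imwrite("pics/w3.png",a)
```

```text
[ 0.57320081 -0.1319089   0.07076872]
```

View pics/w3.png

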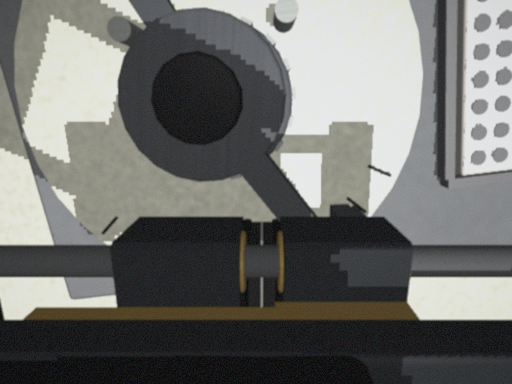

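Run:
```python
from h import *
s=read_state()
P=lambda u,v,z:ray('wrist',u,v,z,s)
print('cap',P(197,98,.096))
for a,b in(((268,153),(315,217)),((243,172),(280,217))):
    p,q=P(*a,.084),P(*b,.084);d=q-p;print(p.round(4),q.round(4),np.degrees(np.arctan2(d[1],d[0])))
    for x in(p,q):
        r=x-np.array([.549,-.0635,0]);print(np.hypot(*r[:2]),np.degrees(np.arctan2(r[1],r[0])))
```

```text
cap [ 0.54960322 -0.06376957  0.096     ]
[ 0.5774 -0.0869  0.084 ] [ 0.5992 -0.1165  0.084 ] -53.68834227185165
0.03682707491517951 -39.462987420315514
0.07294721349316173 -46.561930169184194
[ 0.5664 -0.0954  0.084 ] [ 0.5831 -0.1165  0.084 ] -51.596600346306445
0.036295883680251606 -61.42223591419929
0.06296484608736119 -57.24196561176181
```

Call:
drive_tool(
  motion=[
    [[1.2,3.6,0],[0,0,0]],
    [[1.2,3.6,0],[0,0,0]],
    [[0,0,0],[0,0,0]],
    [[0,0,0],[0,0,0]],
    [[-4,-10,0],[0,0,0]],
  ],
)

```text
time_s: 8.0
position: [0.5715, -0.1336, 0.0708]
tcp_rot: [[-0.001, 1.0, 0.003], [1.0, 0.001, -0.001], [-0.001, 0.003, -1.0]]
force: [-0.2, -0.8, 0.1]
opening: 0.004
grasp_force: 0.0
```

Call:
drive_tool(
  motion=[
    [[0,-8,-40],[0,0,0]],
    [[-20,0,-45],[0,0,0]],
    [[-40,0,-25],[0,0,0]],
    [[-40,15,0],[0,0,0]],
    [[0,15,0],[0,0,0]],
  ],
)

```text
time_s: 8.5
position: [0.5929, -0.2398, 0.1827]
tcp_rot: [[0.005, 1.0, 0.005], [1.0, -0.005, -0.006], [-0.005, 0.005, -1.0]]
force: [-1.0, 0.7, -0.1]
opening: 0.008
grasp_force: 0.0
```

Call:
drive_tool(
  motion=[
    [[0,0,0],[0,0,0]],
    [[0,0,0],[0,0,0]],
    [[0,0,0],[0,0,0]],
  ],
)

```text
time_s: 8.8
position: [0.5906, -0.2321, 0.1799]
tcp_rot: [[-0.001, 1.0, -0.002], [1.0, 0.001, 0.001], [0.001, -0.002, -1.0]]
force: [0.5, -0.1, 0.1]
opening: 0.003
grasp_force: 0.0
```

Run:
```python
from rig import *
import cv2
s=read_state();print(s['position'])
a=capture("wrist")[:,:,::-1]; cv2.imwrite("pics/w4.png",a)
```

```text
[ 0.59062233 -0.23212102  0.17988887]
```

View pics/w4.png

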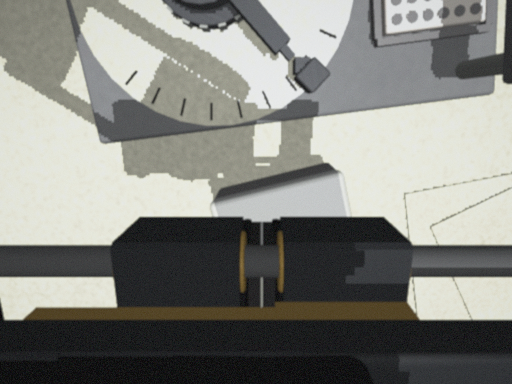

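Run:
```python
import cv2
a=cv2.imread("pics/w4.png")[0:110,220:360]
cv2.imwrite("pics/w4c.png",cv2.resize(a,None,fx=5,fy=5,interpolation=cv2.INTER_CUBIC))
```

```text
(no output)
```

View pics/w4c.png

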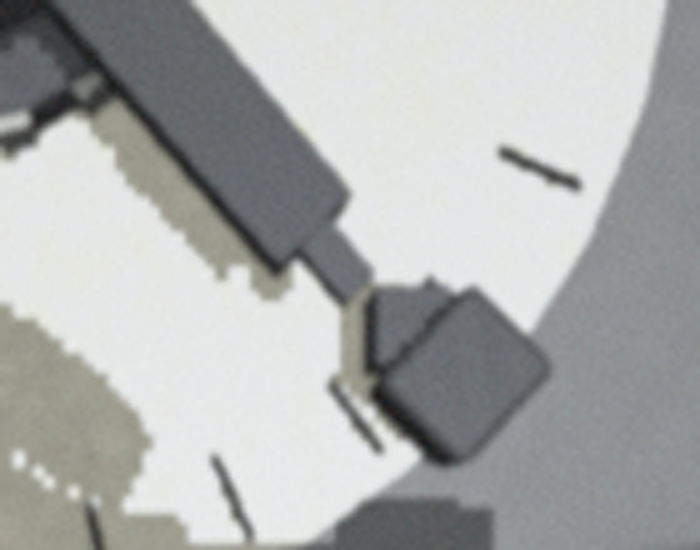

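Run:
```python
from h import *
s=read_state()
for n,u,v,z in(('tip',360,288,.084),('barend',316,230,.084),('tabc',464,376,.05),('tabinmid',428,337,.05),('wedge',373,291,.046)):
    p=ray('wrist',220+(u+.5)/5-.5,(v+.5)/5-.5,z,s);r=p-np.array([.5492,-.0636,0]);print(n,p.round(4),np.hypot(*r[:2]).round(4),np.degrees(np.arctan2(r[1],r[0])).round(2))
```

```text
tip [ 0.6136 -0.1344  0.084 ] 0.0957 -47.7
barend [ 0.6072 -0.1267  0.084 ] 0.0858 -47.4
tabc [ 0.6336 -0.1437  0.05  ] 0.1164 -43.49
tabinmid [ 0.6276 -0.1377  0.05  ] 0.1078 -43.39
wedge [ 0.6189 -0.1302  0.046 ] 0.0964 -43.72
```

Call:
drive_tool(
  motion=[
    [[40,-12,0],[0,0,0]],
    [[40,-12,0],[0,0,0]],
    [[16,-2,20],[0,0,0]],
    [[0,0,40],[0,0,0]],
    [[0,0,0],[0,0,0]],
  ],
)

```text
time_s: 9.35
position: [0.5617, -0.1343, 0.1166]
tcp_rot: [[-0.002, 1.0, -0.01], [1.0, 0.002, 0.005], [0.005, -0.01, -1.0]]
force: [-1.0, 0.1, -0.4]
opening: 0.003
grasp_force: 0.0
```

Call:
drive_tool(
  motion=[
    [[0,0,25],[0,0,0]],
    [[0,0,24],[0,0,0]],
    [[0,0,0],[0,0,0]],
    [[0,0,0],[0,0,0]],
    [[0,0,0],[0,0,0]],
  ],
)

```text
time_s: 9.85
position: [0.5672, -0.138, 0.0733]
tcp_rot: [[0.0, 1.0, 0.003], [1.0, -0.0, -0.001], [-0.001, 0.003, -1.0]]
force: [-0.7, 0.2, 0.7]
opening: 0.008
grasp_force: 0.0
```

Call:
drive_tool(
  motion=[
    [[4,6.5,0],[0,0,0]],
    [[3,5,0],[0,0,0]],
    [[2,3.5,0],[0,0,0]],
    [[1.5,2.5,0],[0,0,0]],
    [[0,0,0],[0,0,0]],
  ],
)

```text
time_s: 10.35
position: [0.584, -0.1266, 0.0716]
tcp_rot: [[-0.001, 1.0, 0.0], [1.0, 0.001, -0.0], [-0.0, 0.0, -1.0]]
force: [-0.1, -0.7, 0.7]
opening: 0.007
grasp_force: 0.0
```

Call:
drive_tool(
  motion=[
    [[0,0,0],[0,0,0]],
    [[0,0,0],[0,0,0]],
    [[0,0,0],[0,0,0]],
  ],
)

```text
time_s: 10.65
position: [0.5834, -0.1269, 0.0714]
tcp_rot: [[0.0, 1.0, -0.0], [1.0, -0.0, 0.0], [0.0, -0.0, -1.0]]
force: [-0.3, 0.4, -0.4]
opening: 0.004
grasp_force: 0.0
```

Call:
drive_tool(
  motion=[
    [[0.5,1,0],[0,0,0]],
    [[0,0,0],[0,0,0]],
    [[0,0,0],[0,0,0]],
    [[-4,-10,0],[0,0,0]],
    [[0,-6,0],[0,0,0]],
  ],
)

```text
time_s: 11.15
position: [0.5676, -0.1307, 0.0715]
tcp_rot: [[0.0, 1.0, -0.0], [1.0, -0.0, 0.0], [0.0, -0.0, -1.0]]
force: [-1.0, -0.6, 0.2]
opening: 0.006
grasp_force: 0.0
```

Call:
drive_tool(
  motion=[
    [[0,0,-40],[0,0,0]],
    [[-20,0,-45],[0,0,0]],
    [[-40,0,-25],[0,0,0]],
    [[-40,15,0],[0,0,0]],
    [[0,15,0],[0,0,0]],
  ],
)

```text
time_s: 11.65
position: [0.5993, -0.2365, 0.1837]
tcp_rot: [[0.005, 1.0, 0.005], [1.0, -0.005, -0.005], [-0.005, 0.005, -1.0]]
force: [-0.7, 0.3, 0.3]
opening: 0.002
grasp_force: 0.0
```

Call:
drive_tool(
  motion=[
    [[0,0,0],[0,0,0]],
    [[0,0,0],[0,0,0]],
    [[0,0,0],[0,0,0]],
  ],
)

```text
time_s: 11.95
position: [0.5971, -0.229, 0.1809]
tcp_rot: [[-0.001, 1.0, -0.002], [1.0, 0.001, 0.001], [0.001, -0.002, -1.0]]
force: [-0.5, 0.0, 0.7]
opening: 0.006
grasp_force: 0.0
```

Run:
```python
from rig import *
import cv2,pickle
s=read_state();print(s['position'])
a=capture("wrist")[:,:,::-1]; cv2.imwrite("pics/w5c.png",cv2.resize(a[0:110,220:360],None,fx=5,fy=5,interpolation=cv2.INTER_CUBIC))
```

```text
[ 0.59708641 -0.22904229  0.18089156]
```

View pics/w5c.png

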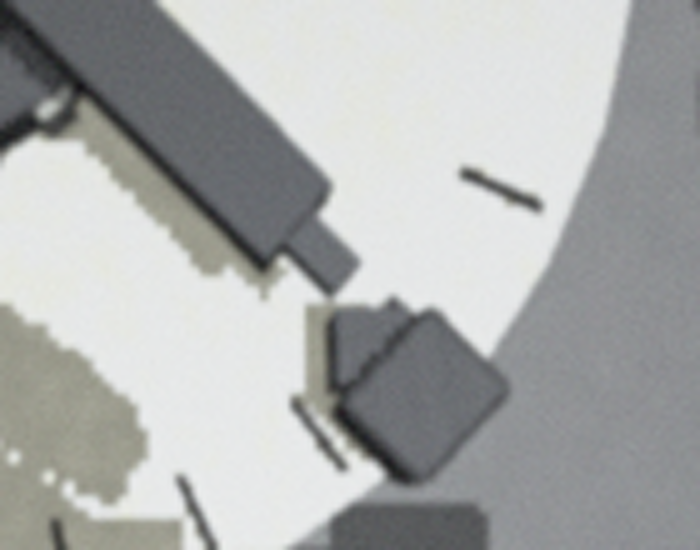

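Run:
```python
from h import *
s=read_state()
for n,u,v,z in(('tip',344,279,.084),('barend',298,227,.084),('tabc',425,395,.05),('wedge',334,310,.046)):
    p=ray('wrist',220+(u+.5)/5-.5,(v+.5)/5-.5,z,s);r=p-np.array([.5492,-.0636,0]);print(n,p.round(4),np.hypot(*r[:2]).round(4),np.degrees(np.arctan2(r[1],r[0])).round(2))
```

```text
tip [ 0.6179 -0.13    0.084 ] 0.0955 -44.02
barend [ 0.6113 -0.1231  0.084 ] 0.086 -43.8
tabc [ 0.634  -0.1435  0.05  ] 0.1165 -43.3
wedge [ 0.6191 -0.1299  0.046 ] 0.0964 -43.5
```

Call:
drive_tool(
  motion=[
    [[37,-23,0],[0,0,0]],
    [[37,-23,0],[0,0,0]],
    [[37,-23,0],[0,0,0]],
    [[37,-23,0],[0,0,0]],
    [[37,-23,0],[0,0,0]],
  ],
)

```text
time_s: 12.5
position: [0.4816, -0.0433, 0.1815]
tcp_rot: [[-0.0, 1.0, -0.001], [1.0, 0.0, 0.0], [0.0, -0.001, -1.0]]
force: [-0.3, 1.4, -0.0]
opening: 0.004
grasp_force: 0.0
```

Call:
drive_tool(
  motion=[
    [[36,-22,0],[0,0,0]],
    [[0,0,30],[0,0,0]],
    [[0,0,35],[0,0,0]],
    [[0,0,0],[0,0,0]],
    [[0,0,0],[0,0,0]],
  ],
)

```text
time_s: 13.0
position: [0.4609, -0.009, 0.1166]
tcp_rot: [[-0.001, 1.0, -0.002], [1.0, 0.001, 0.0], [0.0, -0.002, -1.0]]
force: [-0.7, 0.1, -0.6]
opening: 0.007
grasp_force: 0.0
```

Descend to z≈0.038.

Call:
drive_tool(
  motion=[
    [[0,0,35],[0,0,0]],
    [[0,0,30],[0,0,0]],
    [[0,0,13],[0,0,0]],
    [[0,0,0],[0,0,0]],
    [[0,0,0],[0,0,0]],
  ],
)

```text
time_s: 13.5
position: [0.4627, -0.0098, 0.0398]
tcp_rot: [[0.0, 1.0, 0.002], [1.0, -0.0, -0.001], [-0.001, 0.002, -1.0]]
force: [1.0, -0.0, -0.2]
opening: 0.004
grasp_force: 0.0
```

Call:
drive_tool(
  motion=[
    [[12.5,4.5,2],[0,0,0]],
    [[9,8,0],[0,0,0]],
    [[8,9,0],[0,0,0]],
    [[7,9.5,0],[0,0,0]],
    [[5.5,10.5,0],[0,0,0]],
  ],
)

```text
time_s: 14.0
position: [0.5032, 0.0335, 0.0367]
tcp_rot: [[-0.001, 1.0, -0.001], [1.0, 0.001, -0.0], [-0.0, -0.001, -1.0]]
force: [-1.7, -3.4, 0.9]
opening: 0.006
grasp_force: 1.6
```

Call:
drive_tool(
  motion=[
    [[4.5,11,0],[0,0,0]],
    [[3,11.5,0],[0,0,0]],
    [[2,11.5,0],[0,0,0]],
    [[0.5,11,0],[0,0,0]],
    [[0,0,0],[0,0,0]],
  ],
)

```text
time_s: 14.5
position: [0.5504, 0.0428, 0.0364]
tcp_rot: [[0.001, 1.0, 0.003], [1.0, -0.001, 0.0], [0.0, 0.003, -1.0]]
force: [-0.6, -0.5, 0.6]
opening: 0.0
grasp_force: 0.0
```

Call:
drive_tool(
  motion=[
    [[-0.5,5,0],[0,0,0]],
    [[-1,5,0],[0,0,0]],
    [[-1,4,0],[0,0,0]],
    [[0,0,0],[0,0,0]],
    [[0,0,0],[0,0,0]],
  ],
)

```text
time_s: 15.0
position: [0.5626, 0.0403, 0.0366]
tcp_rot: [[0.0, 1.0, 0.001], [1.0, -0.0, 0.0], [0.0, 0.001, -1.0]]
force: [-1.0, 2.5, -0.9]
opening: 0.008
grasp_force: 1.1
```

Call:
drive_tool(
  motion=[
    [[-0.7,2.5,0],[0,0,0]],
    [[-0.7,2.5,0],[0,0,0]],
    [[0,1,0],[0,0,0]],
    [[0,0,0],[0,0,0]],
    [[0,0,0],[0,0,0]],
  ],
)

```text
time_s: 15.5
position: [0.5681, 0.0387, 0.0365]
tcp_rot: [[-0.0, 1.0, 0.0], [1.0, 0.0, -0.0], [-0.0, 0.0, -1.0]]
force: [-3.6, 1.4, -0.8]
opening: 0.001
grasp_force: 1.7
```

Call:
drive_tool(
  motion=[
    [[-0.8,2.5,0],[0,0,0]],
    [[-0.8,2.5,0],[0,0,0]],
    [[0,0,0],[0,0,0]],
    [[0,0,0],[0,0,0]],
  ],
)

```text
time_s: 15.9
position: [0.5729, 0.0371, 0.0365]
tcp_rot: [[-0.0, 1.0, -0.001], [1.0, 0.0, -0.0], [-0.0, -0.001, -1.0]]
force: [-3.9, 2.3, -0.2]
opening: 0.005
grasp_force: 2.2
```

Call:
drive_tool(
  motion=[
    [[-0.9,2.5,0],[0,0,0]],
    [[-0.9,2.5,0],[0,0,0]],
    [[0,0,0],[0,0,0]],
    [[0,0,0],[0,0,0]],
  ],
)

```text
time_s: 16.3
position: [0.5732, 0.0369, 0.0363]
tcp_rot: [[0.0, 1.0, -0.01], [1.0, -0.0, 0.002], [0.002, -0.01, -1.0]]
force: [-9.7, 5.0, 5.8]
opening: 0.005
grasp_force: 5.8
```

Call:
drive_tool(
  motion=[
    [[-0.9,2.5,0],[0,0,0]],
    [[0,0,0],[0,0,0]],
    [[0,0,0],[0,0,0]],
  ],
)

```text
time_s: 16.6
position: [0.5733, 0.0368, 0.0362]
tcp_rot: [[0.0, 1.0, -0.015], [1.0, -0.0, 0.004], [0.004, -0.015, -1.0]]
force: [-12.4, 7.1, 8.2]
opening: 0.004
grasp_force: 7.7
```

Call:
drive_tool(
  motion=[
    [[3,-12,0],[0,0,0]],
    [[4,-12,0],[0,0,0]],
    [[0,0,-40],[0,0,0]],
    [[0,0,-45],[0,0,0]],
    [[0,0,-45],[0,0,0]],
  ],
)

```text
time_s: 17.1
position: [0.5593, 0.0404, 0.1687]
tcp_rot: [[0.0, 1.0, 0.006], [1.0, 0.0, -0.002], [-0.002, 0.006, -1.0]]
force: [1.0, 0.7, -0.7]
opening: 0.003
grasp_force: 0.0
```

Call:
drive_tool(
  motion=[
    [[-42,4,-15],[0,0,0]],
    [[-42,4,-15],[0,0,0]],
    [[-42,4,-15],[0,0,0]],
    [[-42,4,-15],[0,0,0]],
    [[-42,4,-10],[0,0,0]],
  ],
)

```text
time_s: 17.6
position: [0.5793, -0.1725, 0.2394]
tcp_rot: [[0.0, 1.0, 0.008], [1.0, -0.0, -0.005], [-0.005, 0.008, -1.0]]
force: [0.4, 1.1, 0.1]
opening: 0.003
grasp_force: 0.0
```

Call:
drive_tool(
  motion=[
    [[-20,0,0],[0,0,0]],
    [[0,0,0],[0,0,0]],
    [[0,0,0],[0,0,0]],
    [[0,0,0],[0,0,0]],
  ],
)

```text
time_s: 18.0
position: [0.5763, -0.187, 0.236]
tcp_rot: [[-0.001, 1.0, -0.001], [1.0, 0.001, 0.001], [0.001, -0.001, -1.0]]
force: [-0.8, 0.1, -0.1]
opening: 0.004
grasp_force: 0.0
```

Run:
```python
from rig import *
import cv2
s=read_state();print(s['position'])
a=capture("wrist")[:,:,::-1]; cv2.imwrite("pics/w6.png",cv2.resize(a[0:225,60:450],None,fx=2.05,fy=2.05,interpolation=cv2.INTER_CUBIC))
```

```text
[ 0.57632452 -0.18704134  0.2359827 ]
```

View pics/w6.png

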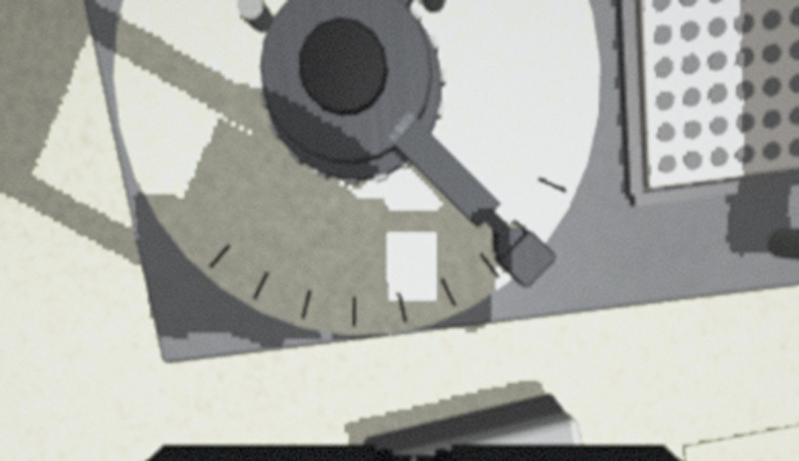

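Run:
```python
from h import *
import cv2
s=read_state()
for n,u,v,z in(('barend',485,211,.084),('tabc',527,258,.05)):
    p=ray('wrist',60+u/2.05,v/2.05,z,s);r=p-np.array([.5492,-.0636,0]);print(n,np.hypot(*r[:2]).round(4),np.degrees(np.arctan2(r[1],r[0])).round(2))
b=capture("top")
for name,img in(('start',cv2.imread('pics/top0.png')[:,:,::-1]),('now',b)):
    A=[]
    for v in range(170,240):
        for u in range(235,285):
            p=ray('top',u,v,.048);r=p-np.array([.5492,-.0636,.048]);a=np.degrees(np.arctan2(r[1],r[0]));R=np.hypot(*r[:2])
            if .065<R<.112 and 35<a<145 and img[v,u].mean()<110: A.append(a)
    print(name,len(A),np.mean(A),np.std(A))
i=b[135:245,195:345,::-1];cv2.imwrite("pics/c7.png",cv2.resize(i,None,fx=5,fy=5))
```

```text
barend 0.0827 -43.55
tabc 0.1158 -43.16Traceback (most recent call last):
  File "<stdin>", line 11, in <module>
  File "h.py", line 4, in ray
    c=camera_info(n); f=192/np.tan(np.radians(c['fovy']/2))
ValueError: time passes only in moves, steps and waits
```

Run:
```python
from h import *
import cv2
b=capture("top")
c=camera_info('top'); f=192/np.tan(np.radians(c['fovy']/2)); v,u=np.mgrid[170:240,235:285]
d=np.stack([(u-c['cx'])/f,(v-c['cy'])/f,np.ones(u.shape)],-1)@c['orientation'].T
p=c['xyz']+d*((.048-c['xyz'][2])/d[...,2])[...,None]
x,y=p[...,0]-.5492,p[...,1]+.0636; R=np.hypot(x,y);a=np.degrees(np.arctan2(y,x))
for name,img in(('start',cv2.imread('pics/top0.png')[:,:,::-1]),('now',b)):
    g=img[170:240,235:285].mean(-1); m=(R>.065)&(R<.112)&(a>35)&(a<145)&(g<110)
    print(name,m.sum(),a[m].mean(),a[m].std(), np.histogram(a[m],np.arange(35,146,10))[0])
```

```text
start 65 68.83796573737267 10.302200776560529 [ 0  0 20 41  3  0  0  0  0  0  1]
now 66 68.72120739494903 10.267100018986168 [ 0  0 21 41  3  0  0  0  0  0  1]
```

The lever is back at its starting angle, the pointer is in line with the tab, and the arm is clear.

```bash
python3 -c "
from rig import *
print(hand_in())"
```

```text
the job is handed in; nothing more can be done
None
```

I set the dial to the tab and handed the job in at about 18 s; the hand-in returned no verdict. The last images show the pointer within about 0.5° (1 mm) of the tab's wedge, the lever back at its tight starting angle, and the arm clear; I did not re-measure the bystanders.

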